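# Uncover the mixing pot and stand its lid in the lid stand

## Robot

A 6-joint arm with a two-finger parallel gripper is mounted at the origin on a cart in front of the work surface, level with it; the furniture and walls round the work are solid. World frame = base frame: x ahead of the robot, y to its left, z up, the work surface at z = 0. Lengths are in m, angles in rad, forces in N, time in s.
With the tool pointing down it reaches from about 0.275 to 0.725 m from the base axis. Payload 5.6 kg.
Tool frame: the origin (TCP) lies on the centre line of the jaws, within the pads' length; the fingertips stand 17 mm ahead of it and the grasp point (between the pads) lies 2 mm behind it (ctrl.finger_overhang is the distance from the TCP to the fingertips, in m); z points along the fingers, x is the direction in which the jaws open and shut, and the axes are right-handed (so a half turn about z gives the same grasp; the last joint's range is limited). The gripper opens to 85 mm and grips with 20 to 120 N. Pads are 22 mm wide; open, the fingers measure 114 mm over their backs; the gripper's body (76 mm by 85 mm) begins 54 mm behind the grasp point. The pads swing forward as they close: fully open they stand 13 mm farther back than shut.
Start: joints at [-1.057, 0.255, 0.108, 0, -1.424, -0.285], TCP at [0.125, -0.536, 0.248] pointing down, gripper open.
Joint ranges: [-2.95, 2.95], [-1.21, 1.97], [-1.09, 1.5], [-2.87, 1.71], [-2.94, -0.07], [-3.05, 3.05]. Speed limits (rad/s): [2.57, 2.57, 3.14, 3.14, 3.14, 3.14].

## Interface

Orientations are given as a unit quaternion [w, x, y, z].
In Python, from workcell import sensors, snapshot, ticket, ctrl gives the robot as it stands.
- The arm moves only by the tool arm_command, never from a script. Its argument "motion" is a list of rows, each a list of 7 numbers: the closure, from 0 (fully open) to 1 (shut), then the shift along the tool's x, y, z in mm, then the turn, a rotation vector about the tool's x, y, z in rad. In form: [[claw, tx, ty, tz, rx, ry, rz], ...]. A call has exactly 10 rows; each row shifts and turns the commanded pose from where the row before left it, along the tool's axes as they then stand; what a row does not reach is not made up. A row lasts 1/12 s, in which the tool goes at most 41.7 mm and 7.16 degrees, less where a joint would pass 70% of its speed; a pose out of reach is approached as far as the arm can. A call with a gripper value outside its range is refused whole. The fingers move at their own pace and stop on an object; the grip force is fixed at half the most. Time passes only in rows, so rows that do not move let the fingers close, or fill a call up. It gives the time, the measured TCP pose, the force and the opening at its end, in the units of the state.
- sensors.read_state(): the state, without advancing time (a new reading comes with each control period).
- snapshot(name): name is "side" or "top" or "wrist"; returns a dict with "pixels" (480x640x3 uint8, red, green, blue), "vfov" (degrees; the focal length in pixels is half the picture's height over the tangent of half this angle, whatever the lens; pixels are square), "cx", "cy" (the principal point, pixels), "T" (4x4, takes a point from camera to world coordinates). Camera axes: x right, y down, z forward; pixel columns grow to the right and rows downward; lengths in m; the calibration is good to about 2 mm. A picture is of the moment at which its call begins. There is no depth.
- ticket.sign_off(): hands the job in, once; it reports no verdict.
The state is a dict: "time": time; "joints": joint angles; "joint_vel": joint speeds; "effort": joint torques, N m; "tcp_pos": TCP position; "tool_rot": TCP orientation; "contact_force": force on the tool from outside, world axes, zero at the start; "wrist_torque": the same for the moment, N m; "finger_gap": finger opening in m.
Only numpy, scipy, OpenCV 4.12 (cv2) and the standard library are available. Lean on these libraries where they do the work, as an engineer would, in place of code of your own. Each camera call takes 0.05 s, during which the arm holds its last target. There are 200 camera calls.

## Task

Open the steel mixing pot: lift the loose lid off by its black knob and lay it knob outward on the blue sloping rest, leaning on the two pins, and let go. Then take it again by its free upper edge and stand it upright on edge in the wire lid stand, between the uprights and down on both rails, and let go. Never lay or drop the lid on the bench, and do not shift or tip the pot or the jars, bottle and tape standing around.

Things in the scene. Friction and masses are not known exactly. Their poses are not given: they have to be found in the camera images.
- pot: open steel mixing pot, loose, 92 mm outside diameter, 75 mm high, wall 4 mm, 0.7 kg; a small dark wire loop on each side (along its own +y and -y) reaches 63 mm from the axis. Origin: centre of its underside, z up. A tall overhead stirrer (fixed, head 0.25 to 0.47 m high, 0.55 m and more ahead of the robot, right of the middle) stands in the way of wide swings.
- lid: loose round lid, about 0.16 kg, lying on the pot. Origin: centre of its underside; z runs through the knob, up at the start. z 0-4 mm: spigot, 76 mm diameter (hangs in the pot mouth with 4 mm play); z 4-9 mm: bright flange, 100 mm diameter, its outer 12 mm free on both faces; z 9-17 mm: stem, 14 mm diameter; z 17-33 mm: black cylindrical knob, 22 mm diameter
- lid_knob (a point): point on the lid's axis at the middle of the black knob's height (25 mm from the lid's origin along its z)
- lid_mid (a point): centre of the lid's flange, in the middle of its thickness (6.5 mm from the lid's origin along its z)
- rest: blue sheet-steel sloping rest, fixed to the bench, foot 115 x 100 mm. Origin: centre at bench level, z up. Its flat face (90 mm wide) looks 45 degrees up, along the body's own (-0.707, 0, 0.707); up the slope is its own (0.707, 0, 0.707); its y is level, across the slope. Two steel pins (8 mm thick, 14 mm high, square to the face, at y = +-30 mm) near the lower end catch a lid's rim
- rest_seat (a point): point on the sloping face, 62 mm above the bench, where the lid's origin lies when its rim touches both pins, its spigot flat on the face. The pins are 45 mm down the slope from here; the face ends 22 mm up the slope from here, so a lid's upper edge stands free, with empty space behind it
- stand: lid stand, fixed: wooden foot 110 x 90 x 12 mm, two level wire rails (8 mm thick, along its own y at x = +-28 mm, axis 30 mm high), and at x = +-38 mm pairs of 5 mm wire uprights at y = +-9.5 mm, straight to 70 mm high, flaring to y = +-18 mm at 95 mm high. A lid stands on edge, rim on both rails, axis along the stand's y (either way round). Origin: centre at bench level, z up
- stand_seat (a point): point midway between the four uprights (14 mm clear between them), 76 mm above the bench: where the flange's centre lies when the lid stands on both rails
- red_jar: bystander, loose: jar of red ink with yellow lid, 70 mm diameter, 76 mm high; origin centre of underside
- blue_jar: bystander, loose: jar of dark blue ink with yellow lid, 70 mm diameter, 76 mm high; origin centre of underside
- amber_bottle: bystander, loose: brown bottle with black cap, 42 mm diameter, 85 mm high; origin centre of underside
- tape: bystander, loose: roll of brown tape, 100 mm diameter, 48 mm high; origin centre of underside

How it is judged:
On the way, in this order (a step that is already met when the one before it is completed fails the run):
1. the lid is lifted clear of the pot, held by its knob (z of lid_mid in the frame of pot above 0.1 m and contact force between the fingers and lid above 0.5 N and distance between the grasp point and lid_knob below 0.03 m), for 0.1 s.
2. the lid lies on the sloping rest, knob outward, let go and still (distance between lid and rest_seat below 0.015 m and angle between lid's own z axis and vertical between 0.6 and 0.95 rad and x of lid_knob in the frame of rest below -0.005 m and contact force between the fingers and lid below 0.1 N and linear speed of lid below 0.02 m/s), for 0.2 s.
3. the lid is lifted off the rest again, held by its edge and not by its knob (distance between lid_mid and rest_seat above 0.04 m and contact force between the fingers and lid above 0.5 N and distance between the grasp point and lid_knob above 0.03 m), for 0.1 s.
At the end, for the whole second after the job is handed in: The lid stands on edge in the stand, within 15 degrees of upright and 17 degrees of square, its flange centre within 10 mm sideways and 6 mm in height of the seat point (down on both rails), let go and still; the pot is upright (6 degrees) and within 40 mm of where it stood (angle between lid's own z axis and vertical between 1.3 and 1.84 rad and angle between the z axis of lid and the y axis of stand, either way round below 0.3 rad and x of lid_mid in the frame of stand_seat between -0.01 and 0.01 m and y of lid_mid in the frame of stand_seat between -0.01 and 0.01 m and z of lid_mid in the frame of stand_seat between -0.006 and 0.006 m and contact force between the fingers and lid below 0.1 N and linear speed of lid below 0.02 m/s and angle between pot's own z axis and vertical below 0.1 rad and distance of pot from where it was at the start of the episode below 0.04 m); the robot touches nothing.
It fails at once if the lid lies on the bench (its flange centre comes below 40 mm) (height (world z) of lid_mid below 0.04 m).
It fails at once if the pot is tipped by more than 17 degrees or moved by more than 40 mm (angle between pot's own z axis and vertical above 0.3 rad or distance of pot from where it was at the start of the episode above 0.04 m).
It fails at once if a bystander is moved by more than 30 mm (distance of any of red_jar, blue_jar, amber_bottle, tape from where it was at the start of the episode above 0.03 m).
It also fails if it takes over 56 s, if anything falls off the work surface, if the arm or the gripper's body presses on something with over 40 N, if the wrist force passes 120 N, or if a joint passes its speed limit or range.

## Working session

There is one attempt and no reset: what is moved stays moved. The work goes in short steps, Python scripts to look and compute and a tool call to move; the robot and the scene stay as the last step left them, time stands still between calls to the robot, and variables do not carry over. Pictures are saved under pics/ and viewed, about 8 in all and at most 12, crops included, and the job is handed in when it is done.

Besides the shell and the picture viewer there is one more tool, called in YAML: its name, and indented under it one key for each argument. arm_command: Moves the arm, as the interface text tells. Its arguments: {"type":"object","properties":{"motion":{"type":"array"}},"required":["motion"]}

```bash
mkdir -p pics; ls; python3 - <<'E'
from workcell import sensors, snapshot, ticket, ctrl
import cv2,numpy as np
print(sensors.read_state())
for n in ("side","top"):
    s=snapshot(n); cv2.imwrite(f"pics/{n}0.png",s["pixels"][:,:,::-1]); print(n,s["vfov"],s["cx"],s["cy"],np.round(s["T"],4).tolist())
    np.savez(f"pics/{n}0.npz",**s)
E
```

```text
pics
{'time': 0.0, 'joints': array([-1.05741371e+00,  2.55766723e-01,  1.07009398e-01, -4.79264382e-04,
       -1.42389499e+00, -2.84594475e-01]), 'joint_vel': array([ 0.00064229,  0.00024953,  0.00187846, -0.00277117, -0.00072955,
       -0.00026729]), 'effort': array([ 4.95356726e-04, -3.86623657e+01,  2.37938762e+01,  5.36520347e+00,
       -6.09209077e-03,  2.37701720e-06]), 'tcp_pos': array([ 0.12469251, -0.5352073 ,  0.24738659]), 'tool_rot': array([-7.70247781e-04,  6.21800063e-01,  7.83175436e-01,  5.69271600e-04]), 'contact_force': array([-0.19768599, -0.12835216,  0.3380949 ]), 'wrist_torque': array([ 0.00184229, -0.01030563,  0.02758329]), 'finger_gap': 0.08549570854856912}
side 43.023433267764574 322.45834582316803 233.9347215165739 [[0.9988, 0.0204, -0.0439, 0.592], [0.0484, -0.4139, 0.9091, -1.1696], [0.0004, -0.9101, -0.4144, 0.6475], [0.0, 0.0, 0.0, 1.0]]
top 45.03809230729598 318.77219829448615 238.9966000772838 [[0.0236, -0.9944, 0.1034, 0.3686], [-0.9997, -0.024, -0.0026, 0.0504], [0.0051, -0.1033, -0.9946, 1.439], [0.0, 0.0, 0.0, 1.0]]
```

View pics/top0.png

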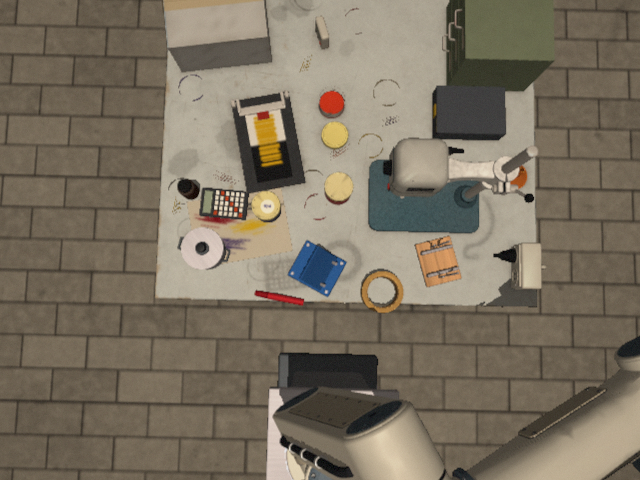

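View pics/side0.png

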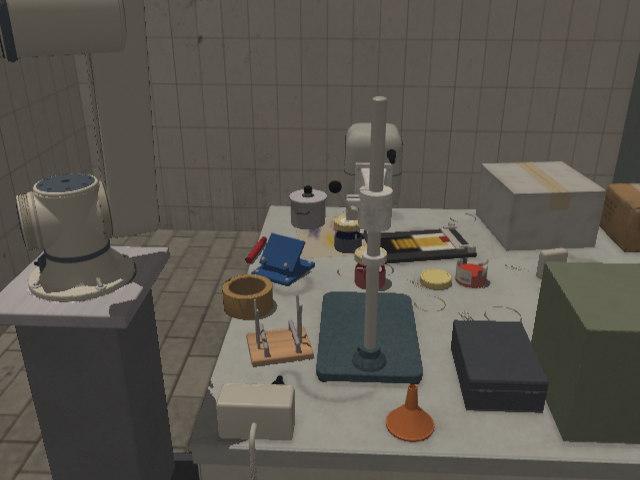

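```bash
cat > h.py <<'E'
import numpy as np,cv2
from scipy.spatial.transform import Rotation as R
def ray(s,u,v):
    f=240/np.tan(np.radians(float(s["vfov"]))/2)
    d=s["T"][:3,:3]@np.array([(u-s["cx"])/f,(v-s["cy"])/f,1]); return s["T"][:3,3],d
def onz(s,u,v,z):
    o,d=ray(s,u,v); return o+d*(z-o[2])/d[2]
def proj(s,p):
    f=240/np.tan(np.radians(float(s["vfov"]))/2)
    T=s["T"]; q=T[:3,:3].T@(np.array(p)-T[:3,3]); return s["cx"]+f*q[0]/q[2], s["cy"]+f*q[1]/q[2]
def two(s1,a,s2,b):
    o1,d1=ray(s1,*a);o2,d2=ray(s2,*b);A=np.stack([d1,-d2],1);t=np.linalg.lstsq(A,o2-o1,rcond=None)[0]
    p,q=o1+t[0]*d1,o2+t[1]*d2; return (p+q)/2,np.linalg.norm(p-q)
E
python3 - <<'E'
import cv2,numpy as np
t=cv2.imread("pics/top0.png");s=cv2.imread("pics/side0.png")
a=cv2.resize(t[215:315,270:470],None,fx=4,fy=3.0*4/3,interpolation=cv2.INTER_CUBIC)[:400]
b=cv2.resize(s[220:370,215:325],None,fx=4,fy=4,interpolation=cv2.INTER_CUBIC)
cv2.imwrite("pics/c1.png",a);cv2.imwrite("pics/c2.png",b)
E
```

```text
(no output)
```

View pics/c1.png

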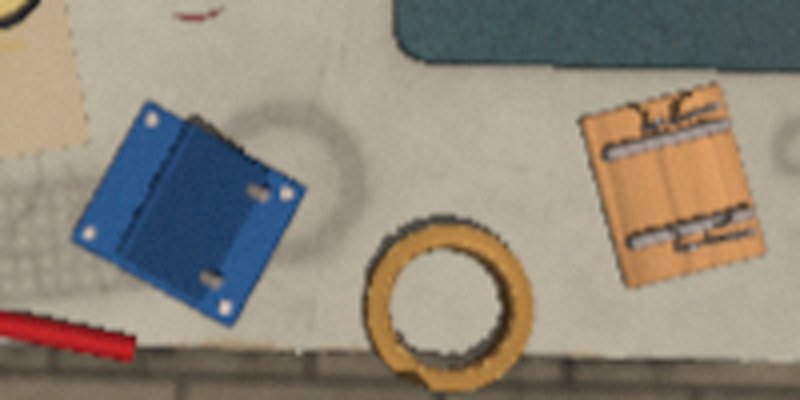

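View pics/c2.png

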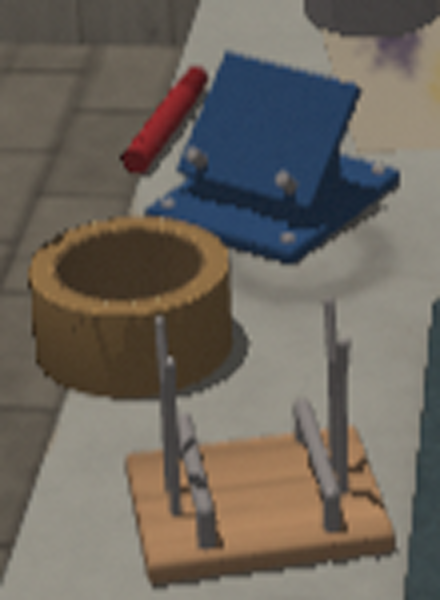

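```bash
cat > m.py <<'E'
from h import *
t=dict(np.load("pics/top0.npz"));s=dict(np.load("pics/side0.npz"))
c=lambda u,v:(270+(u+.5)/4-.5,215+(v+.5)/4-.5)
hsv=cv2.cvtColor(t["pixels"],cv2.COLOR_RGB2HSV)
def big(m,x0,y0,x1,y1):
    k=np.zeros_like(m);k[y0:y1,x0:x1]=m[y0:y1,x0:x1]
    cs=cv2.findContours(k,cv2.RETR_EXTERNAL,cv2.CHAIN_APPROX_NONE)[0];return max(cs,key=cv2.contourArea)
# rest
B=[onz(t,*c(*p),.005) for p in [(152,120),(287,193),(225,307),(89,232)]]
C=[onz(t,*c(*p),.003) for p in [(150,102),(305,188),(233,325),(75,240)]]
for P in(B,C):
    P=np.array(P);print("rest",P.mean(0),"sides",[np.linalg.norm(P[i]-P[i-1]) for i in range(4)])
    ax=(P[0]+P[3]-P[1]-P[2]);ay=(P[0]+P[1]-P[2]-P[3]);print(" xdir deg",np.degrees(np.arctan2(ax[1],ax[0])),"ydir",np.degrees(np.arctan2(ay[1],ay[0])))
m=cv2.inRange(hsv,(100,120,40),(125,255,255));r=cv2.minAreaRect(big(m,280,230,355,305));print("rest rect",r)
print(onz(t,*r[0],.003))
m=cv2.inRange(hsv,(5,60,120),(20,200,255));r=cv2.minAreaRect(big(m,410,230,470,290));bp=cv2.boxPoints(r);P=np.array([onz(t,*p,.012) for p in bp])
print("stand",P.mean(0));[print("  edge",np.linalg.norm(e),np.degrees(np.arctan2(e[1],e[0]))) for e in (P[1]-P[0],P[2]-P[1])]
P=np.array([onz(t,*c(*p),.012) for p in [(580,118),(718,84),(765,252),(630,288)]]);print(" hand",P.mean(0));[print("  edge",np.linalg.norm(e),np.degrees(np.arctan2(e[1],e[0]))) for e in (P[1]-P[0],P[2]-P[1])]
# knob
g=cv2.cvtColor(t["pixels"],cv2.COLOR_RGB2GRAY)
k=big((g<70).astype(np.uint8)*255,192,238,214,258);e=cv2.minEnclosingCircle(k);print("knob",e,onz(t,*e[0],.104))
l=big(((hsv[...,1]<40)&(g>120)).astype(np.uint8)*255,178,225,228,272)
for z,p in((.080,cv2.minEnclosingCircle(l)[0]),):print("flange",cv2.minEnclosingCircle(l),onz(t,*p,z))
gs=cv2.cvtColor(s["pixels"],cv2.COLOR_RGB2GRAY);k=big((gs<50).astype(np.uint8)*255,300,182,316,197);M=cv2.boundingRect(k);print("side knob",M)
k2=(M[0]+M[2]/2-.5,M[1]+M[3]/2-.5);print("knob mid by side",onz(s,*k2,.096))
E
python3 m.py
```

```text
rest [0.44568751 0.05012291 0.005     ] sides [np.float64(0.07972471693222387), np.float64(0.09531980415320293), np.float64(0.08027152233023682), np.float64(0.0959634176358136)]
 xdir deg 62.72700803652154 ydir -27.569839805039308
rest [0.44542203 0.04856196 0.003     ] sides [np.float64(0.0976075871006336), np.float64(0.11030433806323969), np.float64(0.09584107484733546), np.float64(0.1109401516254343)]
 xdir deg 62.713917566486266 ydir -26.75301139076532
rest rect ((316.91510009765625, 267.9528503417969), (45.4561767578125, 39.4342041015625), 29.05460548400879)
[0.44549053 0.0495374  0.003     ]
stand [ 0.46918843 -0.24907916  0.012     ]
  edge 0.09157511406181698 -73.11325930496467
  edge 0.11250940898728054 -164.4452027559248
 hand [ 0.46954059 -0.24902356  0.012     ]
  edge 0.08867434032542669 -74.78803151934292
  edge 0.10744808825579669 -164.33159383330897
knob ((200.79507446289062, 246.72950744628906), 5.713223934173584) [0.48274608 0.31928783 0.104     ]
flange ((202.5, 248.0), 33.60441589355469) [0.48189512 0.31997929 0.08      ]
side knob (304, 186, 8, 11)
knob mid by side [0.48190768 0.30598554 0.096     ]
```

```bash
cat > plan.py <<'E'
# plan.go(target_pos, yaw_x_deg, tilt, n): prints rows from the present pose
from h import *
from workcell import sensors
def Rq(q): return R.from_quat([q[1],q[2],q[3],q[0]])
def down(yaw): # tool z down, tool x at yaw
    y=np.radians(yaw);x=np.array([np.cos(y),np.sin(y),0]);z=np.array([0,0,-1.]);return R.from_matrix(np.stack([x,np.cross(z,x),z],1))
def axes(x,z):
    x=np.array(x,float);z=np.array(z,float);return R.from_matrix(np.stack([x,np.cross(z,x),z],1))
def go(p,Rt,n,claw,hold=0,start=None):
    s=sensors.read_state();P,C=(s["tcp_pos"],Rq(s["tool_rot"])) if start is None else start
    p0,C0=P.copy(),C;rv=(C0.inv()*Rt).as_rotvec();rows=[]
    for i in range(1,n+1):
        g=p0+(p-p0)*i/n;G=C0*R.from_rotvec(rv*i/n)
        t=np.round(C.inv().apply(g-P)*1000,1);w=np.round((C.inv()*G).as_rotvec(),3)
        P=P+C.apply(t/1000);C=C*R.from_rotvec(w);rows.append([claw]+t.tolist()+w.tolist())
    rows+=[[claw]+[0]*6]*hold
    for i in range(0,len(rows),10):print("[" + ",".join("["+",".join(f"{v:g}" for v in r)+"]" for r in rows[i:i+10])+"]")
    print("max",max(np.linalg.norm(r[1:4]) for r in rows),max(np.linalg.norm(r[4:]) for r in rows));return P,C
def st():
    s=sensors.read_state();C=Rq(s["tool_rot"]).as_matrix()
    print(s["time"],"q",np.round(s["joints"],2),"p",np.round(s["tcp_pos"],4),"x",np.round(C[:,0],3),"z",np.round(C[:,2],3),"F",np.round(s["contact_force"],1),"gap",round(s["finger_gap"],4))
ex=np.array([np.cos(np.radians(62.7)),np.sin(np.radians(62.7)),0]);ey=np.array([-ex[1],ex[0],0]);ez=np.array([0,0,1.])
seat=np.array([.4485,.0555,.062])
E
python3 - <<'E'
from plan import *
go(np.array([.482,.3195,.24]),down(152.7),30,0)
E
```

```text
[[0,25.1,18.1,0.3,0,-0,-0.029],[0,24.5,18.7,0.3,0,-0,-0.029],[0,23.9,19.5,0.3,0,-0,-0.029],[0,23.4,20.2,0.3,0,-0,-0.028],[0,22.8,20.8,0.2,0,-0,-0.029],[0,22.2,21.5,0.3,0,-0,-0.029],[0,21.6,22.1,0.3,0,-0,-0.029],[0,20.9,22.7,0.3,0,-0,-0.029],[0,20.3,23.3,0.3,0,-0,-0.029],[0,19.5,23.9,0.3,0,-0.001,-0.029]]
[[0,18.9,24.4,0.3,0,0,-0.028],[0,18.2,25,0.2,0,0,-0.029],[0,17.4,25.5,0.3,0,0,-0.029],[0,16.7,26,0.3,0,0,-0.029],[0,15.9,26.4,0.2,0,0,-0.029],[0,15.2,26.9,0.3,0,0,-0.029],[0,14.4,27.4,0.3,0,0,-0.029],[0,13.5,27.7,0.3,0,0,-0.028],[0,12.8,28.1,0.2,0,0,-0.029],[0,12,28.5,0.3,0,0,-0.029]]
[[0,11.2,28.8,0.3,0,0,-0.029],[0,10.3,29.1,0.2,0,-0,-0.029],[0,9.4,29.4,0.3,0,-0,-0.029],[0,8.6,29.6,0.3,0,-0,-0.028],[0,7.8,29.9,0.2,0.001,-0,-0.029],[0,6.9,30.1,0.3,-0,-0,-0.029],[0,6,30.3,0.2,-0,-0,-0.029],[0,5.1,30.5,0.3,-0,-0,-0.029],[0,4.3,30.6,0.2,-0,-0,-0.029],[0,3.3,30.7,0.2,-0,-0,-0.029]]
max 30.954967291211922 0.02901723625709382
```

arm_command:
  motion:
    - [0,25,18,0,0,0,-0.029]
    - [0,24.5,18.7,0,0,0,-0.029]
    - [0,24,19.5,0,0,0,-0.029]
    - [0,23.4,20.2,0,0,0,-0.029]
    - [0,22.8,20.8,0,0,0,-0.029]
    - [0,22.2,21.5,0,0,0,-0.029]
    - [0,21.6,22.1,0,0,0,-0.029]
    - [0,20.9,22.7,0,0,0,-0.029]
    - [0,20.3,23.3,0,0,0,-0.029]
    - [0,19.5,23.9,0,0,0,-0.029]

```text
time: 0.93
tcp_pos: [0.2435, -0.2492, 0.248]
tool_rot: [-0.0, 0.502, 0.865, 0.0]
contact_force: [1.2, 0.7, -0.0]
finger_gap: 0.0851
```

arm_command:
  motion:
    - [0,19,24.4,0,0,0,-0.029]
    - [0,18.2,25,0,0,0,-0.029]
    - [0,17.4,25.5,0,0,0,-0.029]
    - [0,16.7,26,0,0,0,-0.029]
    - [0,15.9,26.4,0,0,0,-0.029]
    - [0,15.2,26.9,0,0,0,-0.029]
    - [0,14.4,27.4,0,0,0,-0.029]
    - [0,13.5,27.7,0,0,0,-0.029]
    - [0,12.8,28.1,0,0,0,-0.029]
    - [0,12,28.5,0,0,0,-0.029]

```text
time: 1.77
tcp_pos: [0.3619, 0.0362, 0.2481]
tool_rot: [-0.0, 0.371, 0.929, 0.0]
contact_force: [1.7, -0.2, 0.7]
finger_gap: 0.0854
```

arm_command:
  motion:
    - [0,11.2,28.8,0,0,0,-0.029]
    - [0,10.3,29.1,0,0,0,-0.029]
    - [0,9.4,29.4,0,0,0,-0.029]
    - [0,8.6,29.6,0,0,0,-0.029]
    - [0,7.8,29.9,0,0,0,-0.029]
    - [0,6.9,30.1,0,0,0,-0.029]
    - [0,6,30.3,0,0,0,-0.029]
    - [0,5.1,30.5,0,0,0,-0.029]
    - [0,4.3,30.6,0,0,0,-0.029]
    - [0,3.3,30.7,0,0,0,-0.029]

```text
time: 2.6
tcp_pos: [0.4802, 0.3213, 0.2477]
tool_rot: [-0.0, 0.233, 0.972, -0.0]
contact_force: [0.1, 0.6, -0.1]
finger_gap: 0.0852
```

```bash
python3 - <<'E'
from plan import *
from workcell import snapshot
st(); s=snapshot("wrist");np.savez("pics/w1.npz",**s);cv2.imwrite("pics/w1.png",s["pixels"][:,:,::-1])
print(s["vfov"],np.round(s["T"],3).tolist(),"knob pred",proj(s,[.482,.3195,.104]))
E
```

```text
2.6 q [ 0.86  0.31  0.18 -0.   -1.44 -1.33] p [0.4802 0.3213 0.2477] x [-0.891  0.453  0.   ] z [-0.001 -0.001 -1.   ] F [ 0.1  0.6 -0.1] gap 0.0852
66.65639802167779 [[-0.891, 0.438, 0.117, 0.45], [0.453, 0.861, 0.232, 0.262], [0.001, 0.26, -0.966, 0.374], [0.0, 0.0, 0.0, 1.0]] knob pred (np.float64(323.21313105361287), np.float64(230.79715036204783))
```

View pics/w1.png

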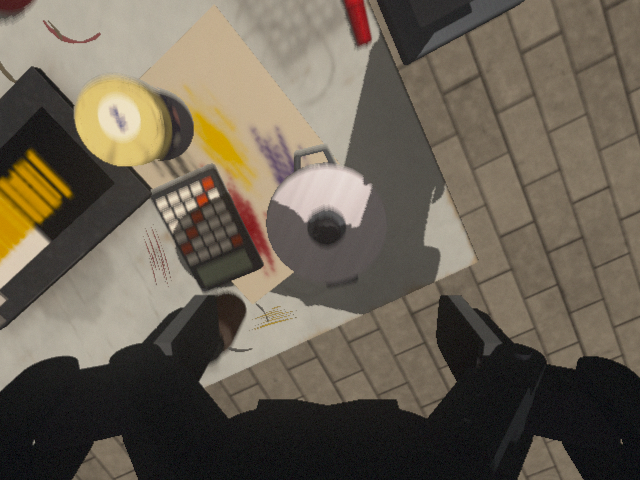

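```bash
python3 - <<'E'
from plan import *
s=dict(np.load("pics/w1.npz"));im=s["pixels"];g=cv2.cvtColor(im,cv2.COLOR_RGB2GRAY);h=cv2.cvtColor(im,cv2.COLOR_RGB2HSV)
k=np.zeros_like(g);k[195:262,290:362]=(g[195:262,290:362]<62)*255
c=max(cv2.findContours(k,0,1)[0],key=cv2.contourArea);print("knob",cv2.boundingRect(c),cv2.minEnclosingCircle(c))
print("TCP px",proj(s,[.4802,.3213,.2477]),s["cx"],s["cy"])
# flange: circle of 100 mm at z .080, points on the rim (read from the picture)
for z in(.08,):
    P=np.array([onz(s,*p,z)[:2] for p in [(267,225),(325,165),(283,183),(386,226),(278,258)]])
    A=np.c_[2*P,np.ones(len(P))];b=(P**2).sum(1);x=np.linalg.lstsq(A,b,rcond=None)[0];print("flange",x[:2],np.sqrt(x[2]+x[:2]@x[:2]))
(u,v),_=cv2.minEnclosingCircle(c);print(onz(s,u,v,.104),onz(s,u,v,.096))
E
```

```text
knob (308, 217, 38, 30) ((326.3561706542969, 227.26026916503906), 18.84415626525879)
TCP px (np.float64(325.91073845515217), np.float64(321.8142816394583)) 327.2949913328423 239.6872821295239
flange [0.48062236 0.32203041] 0.049290400794830845
[0.47861526 0.31812289 0.104     ] [0.4794698  0.31977724 0.096     ]
```

arm_command:
  motion:
    - [0,0,0,25,0,0,0]
    - [0,0,0,35,0,0,0]
    - [0,0,0,35,0,0,0]
    - [0,0,0,25,0,0,0]
    - [0,0,0,15,0,0,0]
    - [0,0,0,10.5,0,0,0]
    - [0,0,0,0,0,0,0]
    - [0.6,0,0,0,0,0,0]
    - [1,0,0,0,0,0,0]
    - [1,0,0,0,0,0,0]

```text
time: 3.48
tcp_pos: [0.4808, 0.3206, 0.1043]
tool_rot: [0.001, 0.234, 0.972, 0.001]
contact_force: [-0.4, 1.0, 0.5]
finger_gap: 0.0516
```

arm_command:
  motion:
    - [1,0,0,0,0,0,0]
    - [1,0,0,0,0,0,0]
    - [1,0,0,0,0,0,0]
    - [1,0,0,0,0,0,0]
    - [1,0,0,-5,0,0,0]
    - [1,0,0,-10,0,0,0]
    - [1,0,0,-15,0,0,0]
    - [1,0,0,-20,0,0,0]
    - [1,0,0,-20,0,0,0]
    - [1,0,0,0,0,0,0]

```text
time: 4.32
tcp_pos: [0.482, 0.3211, 0.1779]
tool_rot: [0.003, 0.234, 0.972, 0.003]
contact_force: [1.4, 0.2, -0.0]
finger_gap: 0.0192
```

```bash
python3 - <<'E'
from plan import *
from workcell import snapshot
st(); s=snapshot("wrist");cv2.imwrite("pics/w2.png",s["pixels"][:,:,::-1])
E
```

```text
4.3167 q [ 0.86  0.34  0.04  0.   -1.27 -1.33] p [0.482  0.3211 0.1779] x [-0.891  0.454 -0.004] z [ 0.006  0.004 -1.   ] F [ 1.4  0.2 -0. ] gap 0.0192
```

View pics/w2.png

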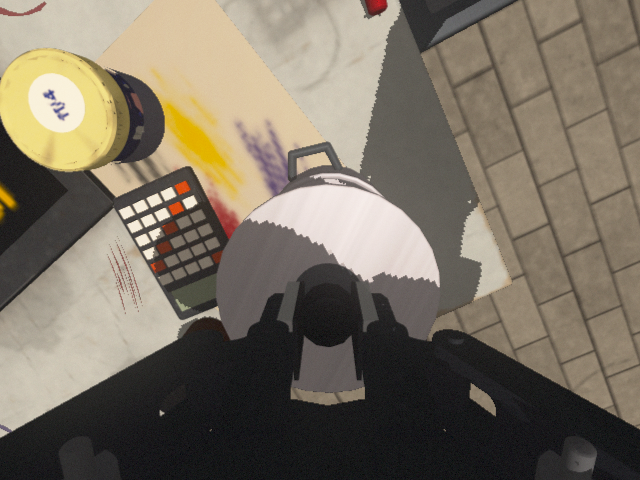

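```bash
python3 - <<'E'
from plan import *
st()
n=(-ex+ez)/2**.5;u=(ex+ez)/2**.5;Rt=axes(ey,-n)
A=seat+.005*u+(.0325+.11)*n;print(A)
go(A,Rt,20,1)
E
```

```text
4.3667 q [ 0.86  0.34  0.04  0.   -1.26 -1.33] p [0.4811 0.3208 0.1756] x [-0.891  0.455 -0.002] z [ 0.004  0.003 -1.   ] F [ 0.7  0.5 -1. ] gap 0.0194
[ 0.4039068  -0.03089775  0.16629825]
[[1,-4.6,-17.4,0.4,-0.039,-0,0],[1,-4.5,-17.4,-0.3,-0.039,-0,0.001],[1,-4.6,-17.4,-1,-0.039,-0,-0],[1,-4.5,-17.4,-1.6,-0.039,-0,0],[1,-4.6,-17.2,-2.3,-0.039,-0,0],[1,-4.6,-17.2,-3,-0.039,-0,0.001],[1,-4.6,-17,-3.7,-0.039,-0,-0],[1,-4.6,-16.9,-4.3,-0.039,-0,0],[1,-4.6,-16.7,-5,-0.039,-0,0],[1,-4.5,-16.5,-5.6,-0.039,-0,0.001]]
[[1,-4.6,-16.2,-6.2,-0.039,-0,-0],[1,-4.7,-16,-6.9,-0.039,-0,0],[1,-4.6,-15.7,-7.5,-0.039,-0,0],[1,-4.6,-15.4,-8.1,-0.04,-0,0.001],[1,-4.6,-15.1,-8.7,-0.039,-0,-0],[1,-4.6,-14.7,-9.3,-0.039,-0,0],[1,-4.6,-14.4,-9.9,-0.039,-0,0],[1,-4.6,-13.9,-10.4,-0.039,-0,0.001],[1,-4.7,-13.5,-11,-0.039,-0,-0],[1,-4.6,-13.1,-11.5,-0.039,-0,0]]
max 18.070141117323907 0.040012498047485114
```

arm_command:
  motion:
    - [1,-4.6,-17.4,0.4,-0.039,0,0]
    - [1,-4.6,-17.4,-0.3,-0.039,0,0]
    - [1,-4.6,-17.4,-1,-0.039,0,0]
    - [1,-4.6,-17.4,-1.6,-0.039,0,0]
    - [1,-4.6,-17.2,-2.3,-0.039,0,0]
    - [1,-4.6,-17.2,-3,-0.039,0,0]
    - [1,-4.6,-17,-3.7,-0.039,0,0]
    - [1,-4.6,-17,-4.3,-0.039,0,0]
    - [1,-4.6,-16.7,-5,-0.039,0,0]
    - [1,-4.6,-16.5,-5.6,-0.039,0,0]

```text
time: 5.2
tcp_pos: [0.4406, 0.1429, 0.1682]
tool_rot: [0.045, 0.229, 0.954, 0.189]
contact_force: [0.6, -0.8, -1.0]
finger_gap: 0.0192
```

arm_command:
  motion:
    - [1,-4.6,-16.2,-6.2,-0.039,0,0]
    - [1,-4.6,-16,-6.9,-0.039,0,0]
    - [1,-4.6,-15.7,-7.5,-0.039,0,0]
    - [1,-4.6,-15.4,-8.1,-0.039,0,0]
    - [1,-4.6,-15.1,-8.7,-0.039,0,0]
    - [1,-4.6,-14.7,-9.3,-0.039,0,0]
    - [1,-4.6,-14.4,-9.9,-0.039,0,0]
    - [1,-4.6,-14,-10.4,-0.039,0,0]
    - [1,-4.6,-13.5,-11,-0.039,0,0]
    - [1,-4.6,-13,-11.5,-0.039,0,0]

```text
time: 6.03
tcp_pos: [0.4031, -0.033, 0.165]
tool_rot: [0.089, 0.216, 0.899, 0.371]
contact_force: [0.9, -0.2, -1.5]
finger_gap: 0.0196
```

```bash
python3 - <<'E'
from plan import *
from workcell import snapshot
st(); s=snapshot("wrist");np.savez("pics/w3.npz",**s);cv2.imwrite("pics/w3.png",s["pixels"][:,:,::-1]);st()
n=(-ex+ez)/2**.5;u=(ex+ez)/2**.5
print([np.round(proj(s,seat+a*22e-3*u+b*.045*ey),0) for a in(1,) for b in(-1,1)],[np.round(proj(s,seat-.045*u+b*.03*ey+.014*n),0) for b in(-1,1)])
print(s["T"].round(3).tolist())
E
```

```text
6.0333 q [-0.43  0.08 -0.31 -0.83 -1.27  0.25] p [ 0.4031 -0.033   0.165 ] x [-0.891  0.455 -0.   ] z [ 0.321  0.628 -0.709] F [ 0.9 -0.2 -1.5] gap 0.0196
6.0833 q [-0.44  0.09 -0.31 -0.83 -1.27  0.26] p [ 0.402  -0.0362  0.1633] x [-0.889  0.457  0.002] z [ 0.32   0.627 -0.71 ] F [-1.1 -7.8 -3.6] gap 0.0193
[array([268., 256.]), array([384., 256.])] [array([283., 169.]), array([370., 170.])]
[[-0.891, 0.228, 0.393, 0.341], [0.455, 0.446, 0.771, -0.154], [0.0, 0.865, -0.501, 0.208], [0.0, 0.0, 0.0, 1.0]]
```

View pics/w3.png

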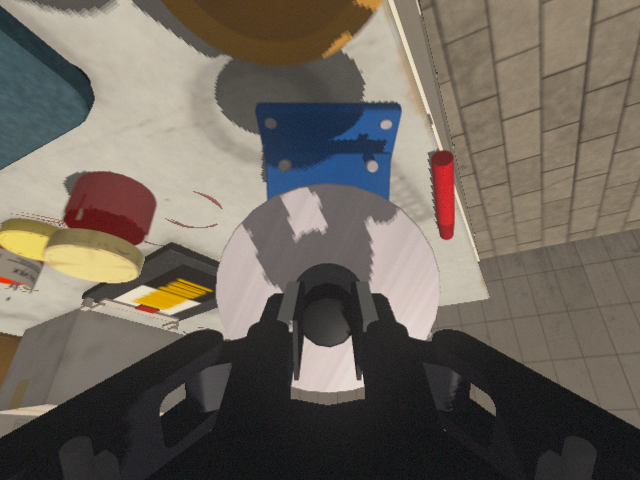

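```bash
python3 - <<'E'
from plan import *
st()
n=(-ex+ez)/2**.5;u=(ex+ez)/2**.5;Rt=axes(ey,-n)
s=sensors.read_state()["tcp_pos"]-seat;print("off u,ey,n",s@u,s@ey,s@n)
go(seat+.005*u+.038*n,Rt,8,1,2)
E
```

```text
6.0833 q [-0.44  0.09 -0.31 -0.83 -1.27  0.26] p [ 0.402  -0.0362  0.1633] x [-0.889  0.457  0.002] z [ 0.32   0.627 -0.71 ] F [-1.1 -7.8 -3.6] gap 0.0193
off u,ey,n -0.001120768117782851 -0.0007310057431615948 0.14432496215491203
[[1,0.1,0.8,13.3,-0.001,-0,-0],[1,0,0.8,13.3,-0,-0.001,-0],[1,0.1,0.8,13.3,-0.001,-0,-0],[1,0,0.8,13.3,-0,-0.001,-0],[1,0.1,0.8,13.2,-0.001,0,-0],[1,0.1,0.8,13.3,-0,-0,-0],[1,0.1,0.8,13.3,-0.001,-0.001,-0],[1,0.1,0.8,13.3,-0,-0,-0],[1,0,0,0,0,0,0],[1,0,0,0,0,0,0]]
max 13.324413683160698 0.001414213562373095
```

arm_command:
  motion:
    - [1,0,0,0,0,0,0]
    - [1,0,0,8,0,0,0]
    - [1,0,0,14,0,0,0]
    - [1,0,0,18,0,0,0]
    - [1,0,0,18,0,0,0]
    - [1,0,0,18,0,0,0]
    - [1,0,0,14,0,0,0]
    - [1,0,0,9,0,0,0]
    - [1,0,0,4,0,0,0]
    - [1,0,0,0,0,0,0]

```text
time: 6.92
tcp_pos: [0.4362, 0.0337, 0.0914]
tool_rot: [0.088, 0.215, 0.9, 0.37]
contact_force: [0.5, 0.6, -1.3]
finger_gap: 0.0197
```

```bash
python3 - <<'E'
from plan import *
from workcell import snapshot
snapshot("side");snapshot("side");s=snapshot("side");cv2.imwrite("pics/s2.png",cv2.resize(s["pixels"][150:350,180:400,::-1],None,fx=3,fy=3));st()
n=(-ex+ez)/2**.5;u=(ex+ez)/2**.5
s=sensors.read_state()["tcp_pos"]-seat;print("off u,ey,n",s@u,s@ey,s@n)
E
```

```text
7.0667 q [-0.26  0.18 -0.4  -0.93 -1.03  0.31] p [0.4368 0.0323 0.0923] x [-0.891  0.454 -0.001] z [ 0.32   0.626 -0.711] F [-0.   1.  -1.6] gap 0.0193
off u,ey,n 0.0030824689496141344 -0.00024065543701747634 0.03983640955930602
```

View pics/s2.png

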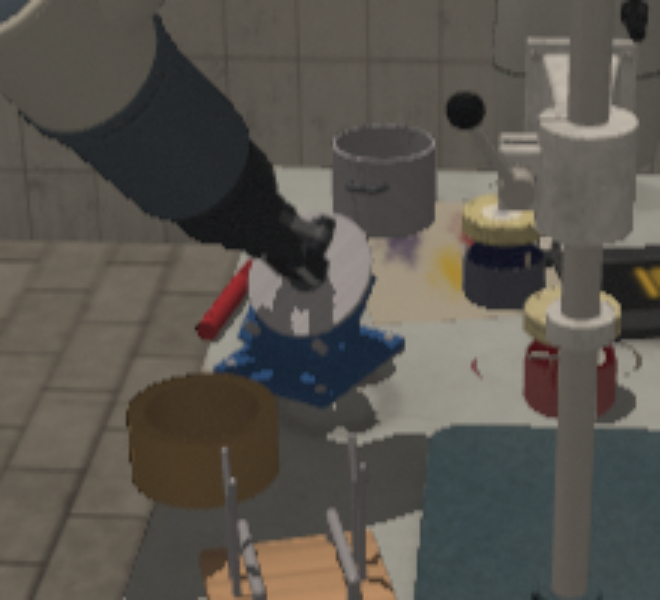

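arm_command:
  motion:
    - [1,0,1,1,0,0,0]
    - [1,0,0.5,1,0,0,0]
    - [1,0,0,1,0,0,0]
    - [1,0,0,1,0,0,0]
    - [1,0,0,1,0,0,0]
    - [1,0,0,0.5,0,0,0]
    - [1,0,0,0.5,0,0,0]
    - [1,0,0,0,0,0,0]
    - [1,0,0,0,0,0,0]
    - [1,0,0,0,0,0,0]

```text
time: 7.9
tcp_pos: [0.4386, 0.036, 0.0896]
tool_rot: [0.089, 0.215, 0.9, 0.369]
contact_force: [-8.9, -9.8, 13.3]
finger_gap: 0.0193
```

```bash
cat > off.py <<'E'
from plan import *
n=(-ex+ez)/2**.5;u=(ex+ez)/2**.5
st();q=sensors.read_state();s=q["tcp_pos"]-seat;print("off u,ey,n",s@u,s@ey,s@n,"Fn",q["contact_force"]@n,"Fu",q["contact_force"]@u)
E
python3 off.py
```

```text
7.9 q [-0.25  0.19 -0.4  -0.93 -1.02  0.31] p [0.4386 0.036  0.0896] x [-0.891  0.453 -0.002] z [ 0.319  0.626 -0.712] F [-8.9 -9.8 13.3] gap 0.0193
off u,ey,n 0.0040420851513072314 -9.808664139832431e-05 0.034941194064345954 Fn 18.423233131920107 Fu 0.34303268462025904
```

arm_command:
  motion:
    - [1,0,0,-0.5,0,0,0]
    - [0.9,0,0,0,0,0,0]
    - [0.7,0,0,0,0,0,0]
    - [0.5,0,0,0,0,0,0]
    - [0.4,0,0,0,0,0,0]
    - [0.4,0,0,0,0,0,0]
    - [0.4,0,0,0,0,0,0]
    - [0.4,0,0,-4,0,0,0]
    - [0.4,0,0,-10,0,0,0]
    - [0.4,0,0,-16,0,0,0]

```text
time: 8.73
tcp_pos: [0.4285, 0.0181, 0.1103]
tool_rot: [0.088, 0.216, 0.899, 0.37]
contact_force: [-0.1, -0.1, 0.3]
finger_gap: 0.0512
```

arm_command:
  motion:
    - [0.4,0,0,-20,0,0,0]
    - [0.4,0,0,-20,0,0,0]
    - [0.4,0,0,-20,0,0,0]
    - [0.4,0,0,-20,0,0,0]
    - [0.4,0,0,-15,0,0,0]
    - [0.4,0,0,0,0,0,0]
    - [0.4,0,0,0,0,0,0]
    - [0.4,0,0,0,0,0,0]
    - [0.4,0,0,0,0,0,0]
    - [0.4,0,0,0,0,0,0]

```text
time: 9.57
tcp_pos: [0.3986, -0.0409, 0.1773]
tool_rot: [0.088, 0.216, 0.899, 0.37]
contact_force: [-0.1, 0.6, -0.5]
finger_gap: 0.0513
```

```bash
python3 off.py; python3 - <<'E'
from plan import *
from workcell import snapshot
s=snapshot("wrist");np.savez("pics/w4.npz",**s);cv2.imwrite("pics/w4.png",s["pixels"][:,:,::-1])
n=(-ex+ez)/2**.5;u=(ex+ez)/2**.5
print("pred knob top",proj(s,seat+.033*n),"rim",[np.round(proj(s,seat+.009*n+.05*d)) for d in(u,-u,ey,-ey)])
E
```

```text
9.5667 q [-0.45  0.07 -0.29 -0.82 -1.31  0.24] p [ 0.3986 -0.0409  0.1773] x [-0.891  0.454  0.001] z [ 0.318  0.627 -0.711] F [-0.1  0.6 -0.5] gap 0.0513
off u,ey,n 0.0047783439853653804 0.00013328058065806926 0.15829206828622025 Fn -0.6550719911826843 Fu 0.015112374896537953
pred knob top (np.float64(325.4985348781711), np.float64(231.27035044437983)) rim [array([325., 284.]), array([326., 158.]), array([390., 224.]), array([261., 224.])]
```

View pics/w4.png

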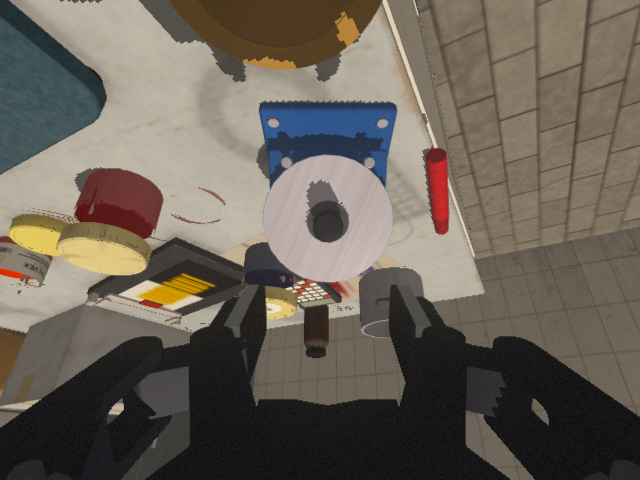

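```bash
python3 - <<'E'
from plan import *
n=(-ex+ez)/2**.5;u=(ex+ez)/2**.5
a=go(np.array([.43,.04,.27]),down(200),14,.4)
c=seat-.002*u+.0015*ey
go(c+.118*u+.0065*n,axes(n,-u),14,.4,2,start=a)
E
```

```text
[[0.4,0.6,9,-0.4,0.053,0.023,-0.056],[0.4,0.2,9.1,-0.8,0.052,0.022,-0.055],[0.4,-0.3,8.9,-1.3,0.053,0.023,-0.056],[0.4,-0.8,8.9,-1.8,0.052,0.023,-0.055],[0.4,-1.2,8.7,-2.3,0.053,0.023,-0.056],[0.4,-1.7,8.5,-2.7,0.052,0.022,-0.055],[0.4,-2,8.2,-3.2,0.053,0.023,-0.056],[0.4,-2.4,7.9,-3.8,0.052,0.023,-0.056],[0.4,-2.8,7.6,-4.1,0.053,0.023,-0.055],[0.4,-3.1,7.1,-4.7,0.052,0.022,-0.056]]
[[0.4,-3.3,6.8,-5,0.053,0.023,-0.055],[0.4,-3.6,6.2,-5.5,0.052,0.023,-0.056],[0.4,-3.8,5.8,-5.9,0.053,0.023,-0.055],[0.4,-3.9,5.2,-6.3,0.052,0.022,-0.056]]
max 9.137286249209883 0.08046117075956576
[[0.4,-5.6,4.4,8.7,0.021,0.053,-0.05],[0.4,-6.3,4.3,8.2,0.021,0.054,-0.051],[0.4,-6.9,4.1,7.9,0.021,0.053,-0.05],[0.4,-7.5,4,7.3,0.021,0.054,-0.051],[0.4,-8.2,3.7,6.9,0.02,0.053,-0.05],[0.4,-8.6,3.3,6.3,0.021,0.054,-0.051],[0.4,-9.1,3.1,5.8,0.021,0.053,-0.05],[0.4,-9.6,2.7,5.2,0.021,0.054,-0.05],[0.4,-9.9,2.4,4.7,0.021,0.053,-0.051],[0.4,-10.3,1.9,4.1,0.021,0.054,-0.05]]
[[0.4,-10.6,1.4,3.4,0.021,0.053,-0.051],[0.4,-10.8,1,2.9,0.021,0.054,-0.05],[0.4,-11,0.5,2.3,0.021,0.053,-0.05],[0.4,-11.1,-0,1.7,0.021,0.053,-0.051],[0.4,0,0,0,0,0,0],[0.4,0,0,0,0,0,0]]
max 11.337548235840057 0.07718808198161164
```

arm_command:
  motion:
    - [0.4,0.6,9,-0.4,0.053,0.023,-0.056]
    - [0.4,0.2,9,-0.8,0.052,0.022,-0.055]
    - [0.4,-0.3,9,-1.3,0.053,0.023,-0.056]
    - [0.4,-0.8,8.9,-1.8,0.052,0.023,-0.055]
    - [0.4,-1.2,8.7,-2.3,0.053,0.023,-0.056]
    - [0.4,-1.7,8.5,-2.7,0.052,0.022,-0.055]
    - [0.4,-2,8.2,-3.2,0.053,0.023,-0.056]
    - [0.4,-2.4,7.9,-3.8,0.052,0.023,-0.056]
    - [0.4,-2.8,7.6,-4.1,0.053,0.023,-0.055]
    - [0.4,-3.1,7.1,-4.7,0.052,0.022,-0.056]

```text
time: 10.45
tcp_pos: [0.4214, 0.0171, 0.2443]
tool_rot: [0.027, -0.064, 0.992, 0.109]
contact_force: [1.1, -0.5, -0.1]
finger_gap: 0.0512
```

arm_command:
  motion:
    - [0.4,-3.3,6.8,-5,0.053,0.023,-0.055]
    - [0.4,-3.6,6.2,-5.5,0.052,0.023,-0.056]
    - [0.4,-3.8,5.8,-5.9,0.053,0.023,-0.055]
    - [0.4,-3.9,5.2,-6.3,0.052,0.022,-0.056]
    - [0.4,-5.6,4.4,8.7,0.021,0.053,-0.05]
    - [0.4,-6.3,4.3,8.2,0.021,0.054,-0.051]
    - [0.4,-6.9,4.1,7.9,0.021,0.053,-0.05]
    - [0.4,-7.5,4,7.3,0.021,0.054,-0.051]
    - [0.4,-8.2,3.7,6.9,0.02,0.053,-0.05]
    - [0.4,-8.6,3.3,6.3,0.021,0.054,-0.051]

```text
time: 11.28
tcp_pos: [0.453, 0.0766, 0.2177]
tool_rot: [-0.147, -0.318, 0.932, -0.089]
contact_force: [0.3, 0.9, -0.6]
finger_gap: 0.0512
```

arm_command:
  motion:
    - [0.4,-9.1,3.1,5.8,0.021,0.053,-0.05]
    - [0.4,-9.6,2.7,5.2,0.021,0.054,-0.05]
    - [0.4,-9.9,2.4,4.7,0.021,0.053,-0.051]
    - [0.4,-10.3,1.9,4.1,0.021,0.054,-0.05]
    - [0.4,-10.6,1.4,3.4,0.021,0.053,-0.051]
    - [0.4,-10.8,1,2.9,0.021,0.054,-0.05]
    - [0.4,-11,0.5,2.3,0.021,0.053,-0.05]
    - [0.4,-11.1,0,1.7,0.021,0.053,-0.051]
    - [0.4,0,0,0,0,0,0]
    - [0.4,0,0,0,0,0,0]

```text
time: 12.12
tcp_pos: [0.4825, 0.125, 0.1474]
tool_rot: [-0.328, -0.481, 0.788, -0.2]
contact_force: [-1.3, -0.4, 0.8]
finger_gap: 0.0512
```

```bash
python3 - <<'E'
from plan import *
from workcell import snapshot
snapshot("top");s=snapshot("wrist");np.savez("pics/w5.npz",**s);cv2.imwrite("pics/w5.png",s["pixels"][:,:,::-1])
n=(-ex+ez)/2**.5;u=(ex+ez)/2**.5;c=seat-.002*u+.0015*ey
print("rim pred",[np.round(proj(s,c+.009*n+.05*d)) for d in(u,ey,-ey)],np.round(proj(s,c+.004*n+.05*u)),"knob",np.round(proj(s,c+.033*n)))
p=sensors.read_state()["tcp_pos"];ax=Rq(sensors.read_state()["tool_rot"]).as_matrix()[:,2];print("axis px",[np.round(proj(s,p+ax*d)) for d in(.017,.06)])
E
python3 off.py
```

```text
rim pred [array([330., 263.]), array([329., 306.]), array([329., 166.])] [321. 263.] knob [364. 240.]
axis px [array([326., 301.]), array([326., 267.])]
12.2167 q [ 0.74  0.63  0.08  0.25 -1.77  0.3 ] p [0.4831 0.1245 0.1494] x [-0.327 -0.628  0.706] z [-0.323 -0.628 -0.708] F [ 0.2 -0.3 -0.3] gap 0.0513
off u,ey,n 0.11639862594453965 0.0009008380808409476 0.007250264735003228 Fn -0.040254086537979135 Fu -0.34620260059475283
```

View pics/w5.png

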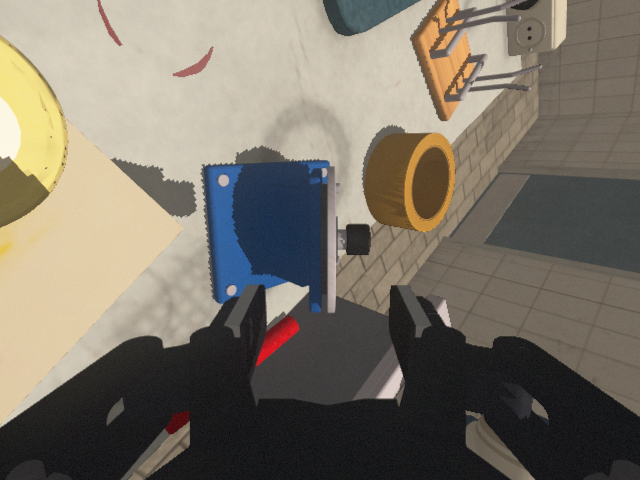

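```bash
python3 - <<'E'
from plan import *
s=dict(np.load("pics/w5.npz"));im=s["pixels"]
for v in (200,280,295): print(v,[tuple(int(a) for a in x) for x in im[v,316:344]])
g=cv2.cvtColor(im,cv2.COLOR_RGB2GRAY)
print("knob cols row 238",[int(a) for a in g[238,334:376]]);print("rim rows col 332",[int(a) for a in g[156:176,332]],[int(a) for a in g[300:320,332]])
E
```

```text
200 [(39, 54, 79), (34, 47, 76), (39, 53, 79), (42, 53, 75), (40, 52, 65), (50, 51, 52), (52, 50, 49), (54, 54, 51), (49, 50, 52), (54, 53, 52), (63, 61, 60), (91, 87, 87), (135, 125, 122), (146, 137, 134), (147, 138, 134), (150, 142, 137), (148, 137, 135), (150, 140, 139), (159, 145, 144), (178, 165, 161), (170, 159, 148), (171, 163, 151), (174, 167, 153), (182, 176, 158), (188, 181, 165), (192, 181, 167), (194, 186, 171), (194, 186, 171)]
280 [(35, 50, 74), (37, 52, 77), (31, 52, 75), (43, 56, 78), (37, 46, 63), (45, 46, 49), (48, 46, 45), (48, 48, 48), (51, 49, 48), (46, 43, 42), (57, 56, 58), (104, 96, 96), (170, 156, 152), (182, 168, 160), (184, 169, 166), (186, 173, 165), (188, 172, 169), (189, 176, 170), (197, 182, 176), (199, 186, 179), (144, 130, 112), (145, 131, 110), (146, 133, 111), (142, 128, 108), (144, 131, 112), (145, 131, 112), (143, 131, 111), (148, 135, 116)]
295 [(34, 50, 77), (33, 47, 75), (37, 52, 76), (38, 52, 76), (38, 50, 71), (42, 48, 65), (68, 68, 69), (67, 62, 63), (69, 69, 67), (66, 65, 67), (71, 68, 66), (111, 103, 102), (165, 153, 150), (182, 169, 164), (184, 169, 167), (188, 173, 169), (191, 177, 172), (199, 184, 181), (201, 185, 182), (190, 175, 169), (138, 124, 107), (143, 129, 110), (146, 132, 112), (151, 136, 115), (152, 137, 117), (149, 138, 115), (144, 129, 112), (128, 116, 100)]
knob cols row 238 [178, 181, 104, 95, 151, 153, 153, 149, 129, 95, 96, 93, 77, 40, 42, 43, 44, 47, 44, 45, 46, 48, 48, 45, 44, 42, 47, 44, 43, 41, 44, 45, 41, 47, 44, 49, 58, 103, 110, 124, 129, 127]
rim rows col 332 [188, 186, 186, 183, 182, 182, 181, 182, 183, 184, 133, 99, 98, 99, 99, 102, 106, 108, 108, 112] [171, 172, 171, 170, 170, 167, 168, 169, 165, 160, 154, 158, 130, 82, 67, 63, 66, 66, 66, 65]
```

arm_command:
  motion:
    - [0.4,1.4,1,3,0,0,0]
    - [0.4,1.4,1,7,0,0,0]
    - [0.4,0,0,10,0,0,0]
    - [0.4,0,0,10,0,0,0]
    - [0.4,0,0,10,0,0,0]
    - [0.4,0,0,10,0,0,0]
    - [0.4,0,0,7,0,0,0]
    - [0.4,0,0,3,0,0,0]
    - [0.4,0,0,0,0,0,0]
    - [0.4,0,0,0,0,0,0]

```text
time: 13.05
tcp_pos: [0.4611, 0.0858, 0.1091]
tool_rot: [-0.326, -0.48, 0.789, -0.2]
contact_force: [0.3, 0.5, 0.1]
finger_gap: 0.0512
```

```bash
python3 off.py; python3 - <<'E'
from plan import *
from workcell import snapshot
s=snapshot("wrist");np.savez("pics/w6.npz",**s);cv2.imwrite("pics/w6.png",s["pixels"][100:,140:520,::-1])
E
```

```text
13.05 q [ 0.72  0.6  -0.09  0.26 -1.63  0.29] p [0.4611 0.0858 0.1091] x [-0.326 -0.628  0.706] z [-0.323 -0.628 -0.708] F [0.3 0.5 0.1] gap 0.0512
off u,ey,n 0.056411281837968896 0.002729234293375212 0.01013109467523592 Fn -0.34830070351191494 Fu 0.46914331682894034
```

View pics/w6.png

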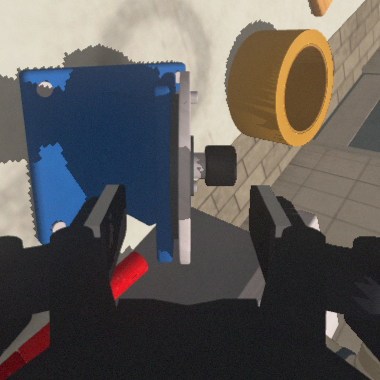

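arm_command:
  motion:
    - [0.6,0,0,0,0,0,0]
    - [0.7,0,0,0,0,0,0]
    - [0.8,0,0,0,0,0,0]
    - [0.9,0,0,0,0,0,0]
    - [1,0,0,0,0,0,0]
    - [1,0,0,0,0,0,0]
    - [1,0,0,0,0,0,0]
    - [1,0,0,0,0,0,0]
    - [1,0,0,0,0,0,0]
    - [1,0,0,0,0,0,0]

```text
time: 13.93
tcp_pos: [0.461, 0.086, 0.1087]
tool_rot: [-0.326, -0.48, 0.789, -0.2]
contact_force: [0.7, 2.7, 1.5]
finger_gap: 0.0024
```

```bash
python3 off.py; python3 - <<'E'
from plan import *
from workcell import snapshot
s=snapshot("wrist");np.savez("pics/w7.npz",**s);g=cv2.cvtColor(s["pixels"],cv2.COLOR_RGB2GRAY)
for v in (200,220,240,265,285): print(v,[int(a) for a in g[v,300:350]])
E
```

```text
13.9333 q [ 0.72  0.6  -0.09  0.26 -1.63  0.29] p [0.461  0.086  0.1087] x [-0.326 -0.628  0.706] z [-0.323 -0.628 -0.708] F [0.7 2.7 1.5] gap 0.0024
off u,ey,n 0.05628902259147282 0.002856744097334097 0.009784661941367623 Fn -0.8403355837653256 Fu 3.018881224711807
200 [58, 61, 58, 61, 56, 59, 61, 58, 56, 58, 51, 58, 54, 53, 56, 55, 54, 58, 55, 57, 62, 80, 125, 134, 137, 141, 141, 142, 143, 144, 145, 161, 181, 170, 166, 166, 167, 176, 177, 175, 175, 179, 186, 186, 192, 195, 196, 201, 200, 199]
220 [52, 53, 50, 56, 51, 54, 57, 57, 51, 54, 53, 52, 53, 55, 53, 54, 53, 56, 58, 61, 59, 92, 140, 148, 152, 153, 156, 153, 157, 157, 157, 163, 178, 190, 198, 201, 204, 204, 207, 204, 208, 209, 209, 210, 213, 211, 212, 213, 214, 215]
240 [53, 51, 55, 55, 53, 52, 55, 49, 52, 50, 53, 49, 51, 53, 57, 52, 53, 54, 51, 55, 61, 96, 156, 165, 172, 170, 173, 174, 176, 175, 176, 178, 183, 178, 79, 150, 207, 210, 209, 206, 208, 201, 199, 201, 200, 200, 204, 207, 208, 209]
265 [50, 51, 47, 50, 50, 49, 49, 55, 55, 52, 48, 52, 52, 58, 57, 59, 59, 57, 58, 54, 56, 96, 166, 177, 182, 181, 184, 184, 185, 186, 187, 194, 203, 190, 80, 108, 171, 172, 171, 167, 153, 123, 171, 163, 124, 120, 103, 63, 37, 44]
285 [51, 48, 50, 53, 51, 47, 52, 62, 88, 93, 91, 91, 91, 91, 91, 91, 92, 91, 89, 85, 68, 38, 29, 38, 66, 111, 114, 115, 115, 114, 108, 50, 38, 39, 51, 80, 93, 91, 89, 89, 94, 94, 92, 93, 91, 92, 91, 101, 129, 123]
```

arm_command:
  motion:
    - [1,3,0,0,0,0,0]
    - [1,6,0,0,0,0,0]
    - [1,8,0,0,0,0,0]
    - [1,8,0,-4,0,0,0]
    - [1,8,0,-8,0,0,0]
    - [1,8,0,-8,0,0,0]
    - [1,8,0,-8,0,0,0]
    - [1,8,0,-8,0,0,0]
    - [1,4,0,-4,0,0,0]
    - [1,0,0,0,0,0,0]

```text
time: 14.82
tcp_pos: [0.4546, 0.073, 0.1815]
tool_rot: [-0.325, -0.48, 0.79, -0.2]
contact_force: [-0.8, 0.5, -2.3]
finger_gap: 0.0024
```

```bash
python3 off.py; python3 - <<'E'
from plan import *
from workcell import snapshot
snapshot("wrist");s=snapshot("wrist");g=cv2.cvtColor(s["pixels"],cv2.COLOR_RGB2GRAY)
for v in (200,240): print(v,[int(a) for a in g[v,315:345]])
st()
a=go(np.array([.435,.05,.265]),down(242.7),10,1)
m=go(np.array([.43,-.12,.265]),down(174.25),15,1,start=a)
go(np.array([.4694,-.249,.235]),down(105.8),15,1,start=m)
E
```

```text
14.8167 q [ 0.71  0.51 -0.04  0.27 -1.75  0.33] p [0.4546 0.073  0.1815] x [-0.327 -0.629  0.705] z [-0.321 -0.627 -0.709] F [-0.8  0.5 -2.3] gap 0.0024
off u,ey,n 0.09749151885395674 0.00266293370308382 0.07150718161387191 Fn -1.6861923319168943 Fu -1.5837651205107581
200 [63, 61, 62, 59, 63, 71, 105, 132, 140, 140, 140, 143, 148, 148, 147, 152, 164, 171, 97, 96, 89, 119, 181, 176, 172, 176, 173, 170, 171, 170]
240 [61, 64, 64, 61, 61, 63, 103, 162, 172, 174, 174, 177, 179, 180, 177, 178, 180, 184, 145, 91, 157, 155, 154, 153, 153, 153, 154, 153, 157, 154]
14.9167 q [ 0.71  0.51 -0.05  0.27 -1.75  0.33] p [0.4538 0.0728 0.1799] x [-0.326 -0.628  0.707] z [-0.324 -0.628 -0.708] F [-0.7  0.1 -1.4] gap 0.0026
[[1,8.1,0.6,-4,-0,-0.078,-0],[1,7.7,0.6,-4.6,-0,-0.079,-0],[1,7.3,0.7,-5.2,-0,-0.078,-0],[1,6.9,0.6,-5.7,-0,-0.079,-0],[1,6.5,0.6,-6.3,-0.001,-0.078,-0],[1,5.9,0.6,-6.7,0,-0.079,-0],[1,5.4,0.6,-7.2,0,-0.078,-0.001],[1,4.7,0.7,-7.6,0,-0.079,0],[1,4.2,0.6,-8,0,-0.078,0],[1,3.6,0.6,-8.3,-0,-0.079,0]]
max 9.071934744033381 0.079
[[1,10.2,-4.9,-0,0,0,0.08],[1,9.8,-5.7,-0,0,0,0.079],[1,9.3,-6.5,-0,0,0,0.08],[1,8.8,-7.1,-0,0,0,0.08],[1,8.2,-7.9,-0,0,0,0.079],[1,7.5,-8.5,-0,0,0,0.08],[1,6.8,-9,-0,0,0,0.08],[1,6.1,-9.6,-0,0,0,0.079],[1,5.3,-10,-0,0,0,0.08],[1,4.5,-10.4,-0,0,0,0.08]]
[[1,3.6,-10.8,-0,0,0,0.079],[1,2.8,-11,-0,0,0,0.08],[1,1.9,-11.1,-0,0,0,0.08],[1,1,-11.3,-0,0,0,0.079],[1,0.1,-11.4,-0,0,0,0.08]]
max 11.400438588054408 0.08
[[1,-3.5,-8.3,2,0,-0,0.08],[1,-4.1,-8,2,0,-0,0.079],[1,-4.7,-7.6,2,0,-0,0.08],[1,-5.4,-7.2,2,0,-0,0.08],[1,-5.9,-6.8,2,0,-0,0.079],[1,-6.4,-6.3,2,0,-0,0.08],[1,-6.9,-5.8,2,0,-0,0.079],[1,-7.3,-5.2,2,0,-0,0.08],[1,-7.8,-4.6,2,0,-0,0.08],[1,-8,-4,2,0,-0,0.079]]
[[1,-8.4,-3.3,2,0,-0,0.08],[1,-8.6,-2.6,2,0,-0,0.08],[1,-8.8,-2,2,0,-0,0.079],[1,-8.9,-1.2,2,0,-0,0.08],[1,-8.9,-0.5,2,0,-0,0.08]]
max 9.273618495495704 0.08
```

arm_command:
  motion:
    - [1,8,0.6,-4,0,-0.078,0]
    - [1,7.7,0.6,-4.6,0,-0.079,0]
    - [1,7.3,0.7,-5.2,0,-0.078,0]
    - [1,6.9,0.6,-5.7,0,-0.079,0]
    - [1,6.5,0.6,-6.3,0,-0.078,0]
    - [1,5.9,0.6,-6.7,0,-0.079,0]
    - [1,5.4,0.6,-7.2,0,-0.078,0]
    - [1,4.7,0.7,-7.6,0,-0.079,0]
    - [1,4.2,0.6,-8,0,-0.078,0]
    - [1,3.6,0.6,-8.3,0,-0.079,0]

```text
time: 15.75
tcp_pos: [0.4345, 0.0498, 0.265]
tool_rot: [0.001, -0.52, 0.854, 0.0]
contact_force: [-0.3, -0.9, -0.8]
finger_gap: 0.0027
```

arm_command:
  motion:
    - [1,10.2,-4.9,0,0,0,0.08]
    - [1,9.8,-5.7,0,0,0,0.08]
    - [1,9.3,-6.5,0,0,0,0.08]
    - [1,8.8,-7.1,0,0,0,0.08]
    - [1,8.2,-7.9,0,0,0,0.08]
    - [1,7.5,-8.5,0,0,0,0.08]
    - [1,6.8,-9,0,0,0,0.08]
    - [1,6.1,-9.6,0,0,0,0.08]
    - [1,5.3,-10,0,0,0,0.08]
    - [1,4.5,-10.4,0,0,0,0.08]

```text
time: 16.58
tcp_pos: [0.4308, -0.0639, 0.2642]
tool_rot: [-0.001, -0.145, 0.989, -0.0]
contact_force: [0.5, 0.5, -1.2]
finger_gap: 0.0025
```

arm_command:
  motion:
    - [1,3.6,-10.8,0,0,0,0.079]
    - [1,2.8,-11,0,0,0,0.079]
    - [1,1.9,-11.1,0,0,0,0.079]
    - [1,1,-11.3,0,0,0,0.079]
    - [1,0.1,-11.4,0,0,0,0.079]
    - [1,-3.5,-8.3,2,0,0,0.08]
    - [1,-4.1,-8,2,0,0,0.079]
    - [1,-4.7,-7.6,2,0,0,0.08]
    - [1,-5.4,-7.2,2,0,0,0.08]
    - [1,-5.9,-6.8,2,0,0,0.079]

```text
time: 17.42
tcp_pos: [0.4423, -0.1633, 0.2541]
tool_rot: [-0.001, 0.249, 0.969, -0.0]
contact_force: [0.8, 0.1, -0.6]
finger_gap: 0.0028
```

arm_command:
  motion:
    - [1,-6.4,-6.3,2,0,0,0.08]
    - [1,-6.9,-5.8,2,0,0,0.079]
    - [1,-7.3,-5.2,2,0,0,0.08]
    - [1,-7.8,-4.6,2,0,0,0.08]
    - [1,-8,-4,2,0,0,0.079]
    - [1,-8.4,-3.3,2,0,0,0.08]
    - [1,-8.6,-2.6,2,0,0,0.08]
    - [1,-8.8,-2,2,0,0,0.079]
    - [1,-8.9,-1.2,2,0,0,0.08]
    - [1,-8.9,-0.5,2,0,0,0.08]

```text
time: 18.25
tcp_pos: [0.4686, -0.2491, 0.234]
tool_rot: [-0.001, 0.605, 0.796, -0.0]
contact_force: [-0.1, -0.7, -1.3]
finger_gap: 0.0026
```

```bash
python3 - <<'E'
from plan import *
from workcell import snapshot
snapshot("top");snapshot("top")
S={k:snapshot(k) for k in("wrist","side","top")}
for k,s in S.items(): np.savez(f"pics/h_{k}.npz",**s)
st()
a=S["wrist"]["pixels"][:,:,::-1];b=cv2.resize(S["side"]["pixels"][190:370,190:340,::-1],None,fx=3.2,fy=3.2)[:480]
W=np.zeros((600,800,3),np.uint8);aa=cv2.resize(a[0:480,120:560],None,fx=1,fy=1);W[:480,:440]=aa;W[:480,440:440+min(360,b.shape[1])]=b[:480,:360]
cv2.imwrite("pics/hover.png",W)
s=S["wrist"];ys=np.radians(105.8);sx=np.array([np.sin(ys),-np.cos(ys),0]);sy=np.array([np.cos(ys),np.sin(ys),0]);O=np.array([.4694,-.249,0])
for nm,s in S.items(): print(nm,"uprights tops",[np.round(proj(s,O+a*.038*sx+b*.018*sy+[0,0,.095]),1).tolist() for a in(-1,1) for b in(-1,1)],"foot",[np.round(proj(s,O+a*.055*sx+b*.045*sy+[0,0,.012]),1).tolist() for a in(-1,1) for b in(-1,1)])
E
```

```text
18.5 q [-0.19  0.22  0.03  0.   -1.38 -1.1 ] p [ 0.4688 -0.2486  0.2349] x [-0.273  0.962 -0.   ] z [-0. -0. -1.] F [-0.1  0.9 -1.2] gap 0.003
wrist uprights tops [[302.4, 184.3], [352.2, 184.2], [304.4, 282.8], [350.8, 282.7]] foot [[278.8, 156.1], [375.5, 155.8], [282.8, 268.0], [372.1, 267.7]]
side uprights tops [[257.9, 309.6], [255.2, 299.1], [301.3, 304.4], [297.4, 294.3]] foot [[252.3, 359.9], [246.3, 331.5], [314.3, 351.5], [304.2, 324.2]]
top uprights tops [[457.3, 272.5], [442.4, 276.4], [448.4, 241.0], [433.6, 244.8]] foot [[461.5, 278.0], [426.4, 287.2], [449.4, 235.0], [414.5, 244.0]]
```

View pics/hover.png

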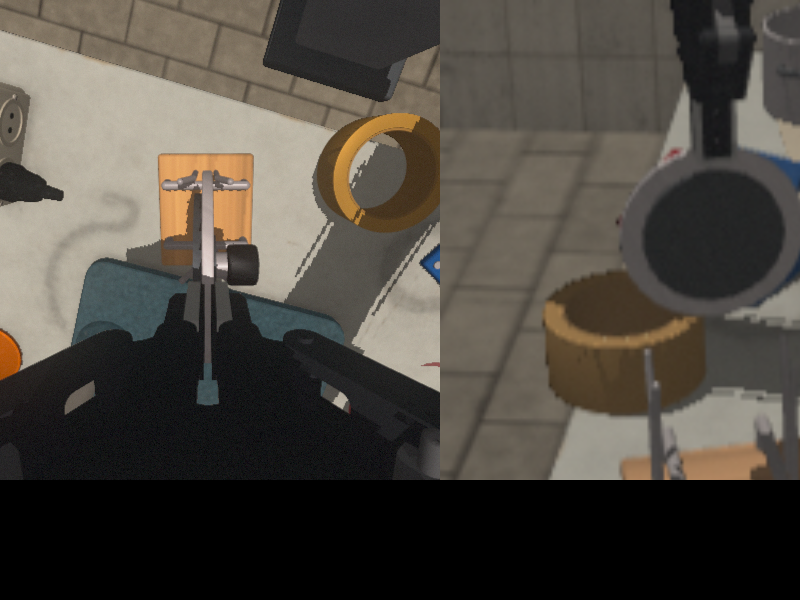

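```bash
python3 - <<'E'
from plan import *
s=dict(np.load("pics/h_wrist.npz"));im=s["pixels"];h=cv2.cvtColor(im,cv2.COLOR_RGB2HSV);g=cv2.cvtColor(im,cv2.COLOR_RGB2GRAY)
st_=sensors.read_state();p=st_["tcp_pos"];C=Rq(st_["tool_rot"]).as_matrix()
m=cv2.inRange(h,(5,60,100),(20,200,255))
for v in (160,165,200,220,240):
    c=np.where(m[v,260:400])[0]+260
    if len(c):
        L,Rr=onz(s,c[0]-.5,v,.012),onz(s,c[-1]+.5,v,.012);M=(L+Rr)/2;d=M-p;print(v,c[0],c[-1],"mid in tool x,y mm",np.round(1000*(C.T@d)[:2],1),"width",np.linalg.norm(L-Rr))
k=np.zeros_like(m);k[130:290,260:400]=m[130:290,260:400];
# far edge direction of the foot (row of first orange per column)
cols=np.arange(285,370);rows=[np.where(k[:,c])[0][0] for c in cols];a,b=np.polyfit(cols,rows,1);A,B=onz(s,285,a*285+b,.012),onz(s,369,a*369+b,.012);e=A-B;print("far edge dir",np.degrees(np.arctan2(e[1],e[0])),"pos",(C.T@((A+B)/2-p))*1000)
for v in (185,200,215,230,260): print(v,[int(x) for x in g[v,314:344]])
# expected columns of flange faces in the grip (lid centre on axis at 58 mm)
for r in ((0,.108),(.03,.098),(.045,.08)):
    q=p+C@np.array([0,r[0],r[1]]);print(r,[np.round(proj(s,q+C[:,0]*d),1) for d in(-.0025,.0025)])
E
```

```text
160 278 373 mid in tool x,y mm [ -2.  -50.8] width 0.08951430480040051
165 278 373 mid in tool x,y mm [ -2.  -46.3] width 0.08982487261283978
200 279 372 mid in tool x,y mm [ -2.2 -13.3] width 0.09014275920993138
220 280 371 mid in tool x,y mm [-2.3  6.2] width 0.08949778649558782
240 282 371 mid in tool x,y mm [-1.4 26.4] width 0.0888345398322778
far edge dir -73.55239058924711 pos [ -0.57223717 -56.71738527 222.85814029]
185 [198, 195, 170, 98, 143, 199, 199, 189, 143, 145, 146, 148, 143, 143, 144, 145, 142, 139, 143, 180, 186, 89, 89, 84, 88, 90, 89, 87, 96, 147]
200 [62, 67, 67, 66, 64, 64, 64, 80, 135, 163, 163, 165, 164, 163, 164, 161, 164, 161, 156, 139, 173, 172, 174, 173, 172, 173, 173, 172, 169, 170]
215 [74, 73, 72, 76, 72, 72, 73, 91, 143, 171, 176, 172, 170, 172, 174, 168, 170, 166, 154, 133, 170, 172, 171, 170, 170, 172, 172, 172, 169, 167]
230 [77, 80, 78, 70, 75, 50, 49, 86, 164, 179, 178, 177, 178, 178, 176, 176, 175, 177, 169, 133, 86, 84, 82, 81, 81, 84, 80, 84, 107, 161]
260 [95, 98, 94, 96, 93, 91, 89, 90, 176, 202, 210, 214, 213, 210, 210, 209, 208, 204, 188, 149, 85, 96, 131, 156, 157, 155, 156, 156, 155, 157]
(0, 0.108) [array([324.6, 246.4]), array([332.1, 246.4])]
(0.03, 0.098) [array([324.7, 294.4]), array([332.3, 294.3])]
(0.045, 0.08) [array([324.7, 328.4]), array([332.8, 328.3])]
```

arm_command:
  motion:
    - [1,-0.8,-0.8,0,0,0,0]
    - [1,-0.8,-0.7,5,0,0,0]
    - [1,0,0,9,0,0,0]
    - [1,0,0,10,0,0,0]
    - [1,0,0,10,0,0,0]
    - [1,0,0,10,0,0,0]
    - [1,0,0,10,0,0,0]
    - [1,0,0,8,0,0,0]
    - [1,0,0,4,0,0,0]
    - [1,0,0,0,0,0,0]

```text
time: 19.33
tcp_pos: [0.4677, -0.2508, 0.1681]
tool_rot: [-0.0, 0.604, 0.797, -0.0]
contact_force: [-0.5, -0.3, -1.5]
finger_gap: 0.0026
```

arm_command:
  motion:
    - [1,0,0,3,0,0,0]
    - [1,0,0,4,0,0,0]
    - [1,0,0,4,0,0,0]
    - [1,0,0,4,0,0,0]
    - [1,0,0,4,0,0,0]
    - [1,0,0,3,0,0,0]
    - [1,0,0,2,0,0,0]
    - [1,0,0,2,0,0,0]
    - [1,0,0,0,0,0,0]
    - [1,0,0,0,0,0,0]

```text
time: 20.17
tcp_pos: [0.4683, -0.251, 0.1434]
tool_rot: [0.001, 0.604, 0.797, 0.0]
contact_force: [0.4, 0.4, -0.5]
finger_gap: 0.0026
```

arm_command:
  motion:
    - [1,0,0,1,0,0,0]
    - [1,0,0,1,0,0,0]
    - [1,0,0,1,0,0,0]
    - [1,0,0,1,0,0,0]
    - [1,0,0,1,0,0,0]
    - [1,0,0,1,0,0,0]
    - [1,0,0,0,0,0,0]
    - [1,0,0,0,0,0,0]
    - [1,0,0,0,0,0,0]
    - [1,0,0,0,0,0,0]

```text
time: 21.0
tcp_pos: [0.4683, -0.251, 0.1374]
tool_rot: [0.001, 0.604, 0.797, 0.0]
contact_force: [-0.5, 0.6, -1.0]
finger_gap: 0.0029
```

arm_command:
  motion:
    - [1,0,0,1,0,0,0]
    - [1,0,0,1,0,0,0]
    - [1,0,0,0.5,0,0,0]
    - [1,0,0,0.5,0,0,0]
    - [1,0,0,0,0,0,0]
    - [1,0,0,0,0,0,0]
    - [1,0,0,0,0,0,0]
    - [1,0,0,0,0,0,0]
    - [1,0,0,0,0,0,0]
    - [1,0,0,0,0,0,0]

```text
time: 21.83
tcp_pos: [0.4693, -0.2514, 0.1356]
tool_rot: [0.002, 0.603, 0.797, 0.0]
contact_force: [0.4, 0.1, 5.0]
finger_gap: 0.0025
```

arm_command:
  motion:
    - [1,0,0,0.5,0,0,0]
    - [1,0,0,0.5,0,0,0]
    - [1,0,0,0.5,0,0,0]
    - [1,0,0,0,0,0,0]
    - [1,0,0,0,0,0,0]
    - [1,0,0,0,0,0,0]
    - [1,0,0,0,0,0,0]
    - [1,0,0,0,0,0,0]
    - [1,0,0,0,0,0,0]
    - [1,0,0,0,0,0,0]

```text
time: 22.67
tcp_pos: [0.4701, -0.2518, 0.1352]
tool_rot: [0.003, 0.603, 0.798, 0.001]
contact_force: [1.3, 0.6, 9.8]
finger_gap: 0.0023
```

```bash
python3 - <<'E'
from plan import *
from workcell import snapshot
st();s=snapshot("side");np.savez("pics/s3.npz",**s);im=s["pixels"]
g=cv2.cvtColor(im,cv2.COLOR_RGB2GRAY)
# spigot dark disc / lid ellipse
ys=np.radians(106);sx=np.array([np.sin(ys),-np.cos(ys),0]);sy=np.array([np.cos(ys),np.sin(ys),0])
O=np.array([.4690,-.2505,.076])
for z in(0,.004): print("pred rim",z,[np.round(proj(s,O+[0,0,z]-.0025*sy+.05*d),1).tolist() for d in(sx,-sx,ez,-ez)])
for u in (274,278,282): print(u,[int(x) for x in g[285:350,u]])
for v in (312,318,325): print(v,[int(x) for x in g[v,245:312]])
E
```

```text
22.6667 q [-0.2   0.28 -0.15  0.   -1.13 -1.1 ] p [ 0.4701 -0.2518  0.1352] x [-0.272  0.962 -0.005] z [ 0.006 -0.003 -1.   ] F [1.3 0.6 9.8] gap 0.0023
pred rim 0 [[306.0, 308.8], [250.1, 315.7], [277.5, 287.5], [279.1, 336.0]]
pred rim 0.004 [[306.0, 306.9], [249.9, 313.7], [277.4, 285.4], [279.1, 334.1]]
274 [61, 61, 62, 61, 60, 67, 73, 73, 74, 77, 60, 36, 37, 36, 38, 37, 37, 38, 36, 36, 36, 37, 35, 37, 36, 36, 39, 38, 38, 37, 39, 37, 38, 39, 39, 36, 39, 36, 36, 37, 37, 35, 38, 36, 37, 36, 34, 50, 74, 82, 83, 90, 124, 143, 144, 142, 134, 100, 67, 66, 67, 65, 115, 143, 147]
278 [23, 26, 23, 23, 26, 24, 25, 60, 74, 67, 46, 38, 37, 39, 36, 37, 37, 36, 34, 37, 37, 37, 37, 36, 37, 35, 35, 35, 38, 36, 35, 37, 36, 39, 34, 36, 38, 39, 37, 39, 37, 37, 37, 36, 35, 36, 36, 59, 76, 79, 81, 76, 68, 66, 68, 63, 111, 102, 65, 67, 66, 67, 119, 146, 149]
282 [27, 26, 29, 25, 28, 28, 43, 65, 78, 73, 53, 37, 37, 37, 35, 36, 37, 37, 36, 37, 37, 37, 37, 37, 36, 38, 37, 36, 37, 38, 36, 37, 38, 39, 37, 38, 38, 39, 37, 37, 38, 38, 37, 37, 38, 36, 52, 74, 80, 81, 78, 71, 66, 67, 66, 64, 64, 67, 68, 66, 66
[... 166 characters left out ...]
 36, 39, 36, 38, 38, 39, 36, 37, 36, 38, 38, 38, 37, 37, 36, 38, 38, 38, 39, 64, 69, 68, 80, 81, 82, 72, 72, 72, 71, 71, 71, 71]
318 [64, 61, 63, 61, 69, 80, 81, 80, 81, 79, 80, 71, 69, 65, 38, 36, 38, 38, 40, 36, 38, 36, 37, 38, 37, 39, 37, 37, 37, 39, 39, 37, 38, 39, 37, 38, 38, 39, 38, 36, 38, 35, 36, 39, 39, 37, 39, 38, 36, 38, 38, 37, 46, 74, 70, 71, 71, 82, 124, 157, 158, 158, 158, 157, 155, 155, 152]
325 [156, 155, 157, 158, 159, 159, 141, 91, 81, 80, 81, 79, 69, 69, 60, 39, 39, 40, 38, 36, 37, 39, 39, 37, 38, 37, 38, 38, 38, 37, 37, 37, 39, 37, 38, 36, 37, 38, 38, 39, 37, 37, 39, 37, 36, 36, 39, 44, 66, 79, 79, 78, 81, 79, 73, 71, 78, 156, 156, 155, 155, 154, 154, 154, 154, 154, 153]
```

arm_command:
  motion:
    - [1,0,0,-0.5,0,0,0]
    - [1,0,0,0,0,0,0]
    - [0.95,0,0,0,0,0,0]
    - [0.9,0,0,0,0,0,0]
    - [0.8,0,0,0,0,0,0]
    - [0.7,0,0,0,0,0,0]
    - [0.6,0,0,0,0,0,0]
    - [0.6,0,0,0,0,0,0]
    - [0.6,0,0,0,0,0,0]
    - [0.6,0,0,0,0,0,0]

```text
time: 23.55
tcp_pos: [0.4682, -0.251, 0.1332]
tool_rot: [0.001, 0.604, 0.797, 0.0]
contact_force: [0.5, 0.4, -0.4]
finger_gap: 0.0341
```

arm_command:
  motion:
    - [0.6,0,0,-3,0,0,0]
    - [0.6,0,0,-6,0,0,0]
    - [0.6,0,0,-10,0,0,0]
    - [0.6,0,0,-15,0,0,0]
    - [0.6,0,0,-20,0,0,0]
    - [0.6,0,0,-20,0,0,0]
    - [0.6,0,0,-20,0,0,0]
    - [0.6,0,0,-10,0,0,0]
    - [0.6,0,0,0,0,0,0]
    - [0.6,0,0,0,0,0,0]

```text
time: 24.38
tcp_pos: [0.4683, -0.2508, 0.2376]
tool_rot: [0.001, 0.604, 0.797, 0.001]
contact_force: [0.2, -1.2, -0.2]
finger_gap: 0.0341
```

```bash
python3 - <<'E'
from plan import *
from workcell import snapshot
S={k:snapshot(k) for k in("wrist","side","top")};st()
for k,s in S.items(): np.savez(f"pics/f_{k}.npz",**s);cv2.imwrite(f"pics/f_{k}.png",s["pixels"][:,:,::-1])
ys=np.radians(106);sx=np.array([np.sin(ys),-np.cos(ys),0]);sy=np.array([np.cos(ys),np.sin(ys),0]);O=np.array([.4690,-.2505,.076])
s=S["side"];g=cv2.cvtColor(s["pixels"],cv2.COLOR_RGB2GRAY)
k=np.zeros_like(g);k[288:342,250:310]=(g[288:342,250:310]<50)*255
c=max(cv2.findContours(k,0,1)[0],key=cv2.contourArea);print("spigot disc",cv2.fitEllipse(c),"pred c",proj(s,O-.0065*sy),"r",[np.round(proj(s,O-.0065*sy+.038*d)) for d in(sx,ez,-ez)])
s=S["wrist"];g=cv2.cvtColor(s["pixels"],cv2.COLOR_RGB2GRAY)
print("pred top rim",[np.round(proj(s,O+.05*ez+d*sy)) for d in(-.0025,.0025)],"side rims",[np.round(proj(s,O+a*.05*sx+d*sy)) for a in(-1,1) for d in(-.0025,.0025)])
for v in (190,210,225,240,255,270): print(v,[int(x) for x in g[v,295:365]])
t=dict(np.load("pics/top0.npz"));d=cv2.absdiff(t["pixels"],S["top"]["pixels"]).max(2)
for nm,(x,y,r) in dict(red=(334,135,17),red2=(339,187,18),blue=(266,207,18),amber=(188,188,12),tape=(382,291,24)).items(): print(nm,"changed px",int((d[y-r:y+r,x-r:x+r]>60).sum()))
E
```

```text
24.5333 q [-0.2   0.22  0.03 -0.   -1.38 -1.1 ] p [ 0.4676 -0.2506  0.236 ] x [-0.271  0.962  0.001] z [-0.001  0.    -1.   ] F [-0.2  0.1 -0.7] gap 0.0344
spigot disc ((278.34527587890625, 313.5540466308594), (35.12340545654297, 41.42555236816406), 67.83013153076172) pred c (np.float64(278.6862604298896), np.float64(313.3665399325121)) r [array([300., 311.]), array([278., 295.]), array([279., 332.])]
pred top rim [array([324., 244.]), array([331., 244.])] side rims [array([324., 164.]), array([331., 164.]), array([325., 285.]), array([331., 285.])]
190 [172, 170, 171, 175, 176, 185, 179, 178, 175, 171, 168, 168, 167, 175, 173, 174, 172, 164, 160, 157, 132, 84, 84, 81, 75, 79, 72, 55, 82, 144, 173, 174, 173, 174, 173, 162, 135, 156, 158, 165, 163, 159, 160, 152, 166, 173, 173, 170, 163, 157, 160, 169, 169, 171, 170, 164, 156, 152, 155, 161, 166, 165, 160, 155, 145, 149, 139, 130, 149, 143]
210 [172, 168, 175, 181, 181, 183, 180, 178, 176, 180, 179, 175, 175, 173, 172, 171, 172, 172, 168, 153, 86, 84, 87, 84, 88, 84, 83, 78, 81, 145, 195, 196, 194, 196, 193, 179, 102, 102, 159, 165, 1
[... 770 characters left out ...]
, 123, 124, 124, 125, 125]
255 [81, 82, 86, 85, 84, 86, 84, 84, 84, 85, 82, 84, 83, 83, 84, 76, 79, 81, 77, 78, 74, 72, 71, 63, 50, 47, 45, 49, 54, 72, 85, 89, 88, 89, 92, 88, 75, 77, 82, 79, 74, 73, 75, 74, 76, 79, 84, 79, 82, 78, 82, 80, 79, 78, 83, 80, 80, 80, 81, 80, 79, 78, 74, 80, 76, 79, 76, 76, 77, 77]
270 [72, 74, 74, 75, 74, 73, 73, 75, 76, 78, 77, 78, 74, 74, 72, 72, 71, 69, 73, 73, 72, 71, 74, 77, 48, 46, 44, 44, 49, 74, 87, 87, 88, 89, 88, 90, 82, 83, 83, 84, 81, 80, 77, 68, 71, 70, 74, 73, 72, 74, 98, 144, 176, 174, 173, 173, 174, 169, 164, 161, 158, 124, 86, 88, 85, 84, 86, 85, 88, 86]
red changed px 0
red2 changed px 8
blue changed px 0
amber changed px 0
tape changed px 1274
```

```bash
python3 - <<'E'
from plan import *
a=np.load("pics/side0.npz")["pixels"];b=np.load("pics/f_side.npz")["pixels"]
def box(im,x0,y0,x1,y1,lo,hi):
    m=cv2.inRange(cv2.cvtColor(im,cv2.COLOR_RGB2HSV),lo,hi);k=m[y0:y1,x0:x1];return cv2.boundingRect(cv2.findNonZero(k))
for nm,r in dict(tape=((215,270,285,322),(8,90,40),(24,255,255)),pot=((285,190,335,235),(0,0,60),(179,60,150))).items(): print(nm,box(a,*r[0],*r[1:]),box(b,*r[0],*r[1:]))
d=cv2.absdiff(a,b).max(2);print("pot body rows 205-225 changed",int((d[205:228,288:330]>50).sum()),"tape",int((d[275:318,222:252]>50).sum()))
from workcell import ticket
st()
E
```

```text
tape (7, 4, 51, 45) (7, 5, 50, 44)
pot (0, 0, 50, 45) (0, 0, 50, 45)
pot body rows 205-225 changed 0 tape 62
24.5333 q [-0.2   0.22  0.03 -0.   -1.38 -1.1 ] p [ 0.4676 -0.2506  0.236 ] x [-0.271  0.962  0.001] z [-0.001  0.    -1.   ] F [-0.2  0.1 -0.7] gap 0.0344
```

Tape and pot haven't moved and the lid is seated with the gripper clear, so I'm handing in.

```bash
python3 -c "
from workcell import ticket
print(ticket.sign_off())"
```

```text
the job is handed in; nothing more can be done
None
```

The lid is standing on edge in the wire stand, down on both rails and let go, and the job is handed in at 24.5 s on the robot clock. I lifted it off by its knob and laid it on the blue rest against both pins. I then took it again by its free upper edge and lowered it between the uprights until the rails pushed back with about 10 N.

**Lid:** In the side picture the spigot centre is within 0.4 pixel (about 1 mm) of where it should be. The wrist camera shows the flange straight, upright and square at its predicted columns. No force was left on the tool, which stood about 100 mm above the release height.

**Pot and bystanders:** Nothing changed around the pot in the side view, nor around the blue jar and amber bottle in the top view. One of the two spots I sampled for the red jar had 8 changed pixels; I did not look further.

**Disagreement:** The top picture changed around the tape. I put this down to the arm or its shadow, because the side view still places the tape where it was to within 1 pixel.

**Not seen:** I had used up the 12 picture views, so the final checks are numerical only. Sign-off gave no verdict.

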